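# Charge the shaker jar with grinding balls and hold the paddle level

### The arm

A 6-joint arm with a two-finger parallel gripper is mounted at the origin on the work surface. World frame = base frame: x ahead of the robot, y to its left, z up, the work surface at z = 0. Lengths are in m, angles in degrees, forces in N, time in s.
With the tool pointing down it reaches from about 0.35 to 0.875 m from the base axis. Payload 4.2 kg.
Tool frame: the origin (TCP) lies between the finger pads; the fingertips stand 14 mm ahead of it and the grasp point (between the pads) lies 5 mm behind it (r.tcp_to_tips is the distance from the TCP to the fingertips, in m); y points along the fingers, x is the direction in which the jaws open and shut, and the axes are right-handed (so a half turn about y gives the same grasp; the last joint's range is limited). The gripper opens to 87 mm and grips with 3 to 60 N. Pads are 19 mm wide; open, the fingers measure 117 mm over their backs; the gripper's body (75 mm by 190 mm) begins 51 mm behind the grasp point.
Start: joints at [-53.824, 22.042, 0.453, 0, -68.411, -14.817], TCP at [0.228, -0.582, 0.237] pointing down, gripper open.
Joint ranges: [-179.83, 179.83], [-69.29, 118.12], [-61.27, 80.66], [-181.25, 117.63], [-171.15, -9.14], [-177.46, 177.46]. Speed limits (degrees/s): [159.86, 159.86, 180, 180, 180, 180].

### API

Orientations are given as a 3x3 rotation matrix whose columns are the frame's x, y, z axes.
In Python, from station import sense, optics, ticket, r gives the robot as it stands.
- The arm moves only by the tool carry_out, never from a script. Its argument "steps" is a list that holds one entry, the list of rows, each a list of 6 numbers: the shift along the world's x, y, z in cm, then the turn, a rotation vector about the world's x, y, z in rad. A call has 1 to 20 rows; each row is the pose to reach, as a shift and turn from the pose commanded when the call began; what a row does not reach only later rows make up. A row lasts 1/8 s, in which the tool goes at most 62.5 mm and 10.7 degrees, less where a joint would pass 70% of its speed; a pose out of reach is approached as far as the arm can. A call with a gripper value outside its range is refused whole. "fingers" is the closure in counts, from 0 (fully open) to 255 (shut), set as the call begins (left out, the last holds). The fingers move at their own pace and stop on an object; the grip force is fixed at half the most. Time passes only in rows, so rows that repeat a pose let the fingers close. It gives the time, the measured TCP pose, the force and the opening at its end, in the units of the state.
- sense(): the state, without advancing time (a new reading comes with each control period).
- optics.capture(name): name is "scene" or "top"; returns a dict with "image" (480x640x3 uint8, red, green, blue), "fov_y" (degrees; the focal length in pixels is half the picture's height over the tangent of half this angle, whatever the lens; pixels are square), "cx", "cy" (the principal point, pixels), "k1" (the pictures are not rectified: a ray, as slopes to the right and down, at radius r is drawn at 1 + k1 r^2 times it, then the intrinsics apply), "rvec" (rotation vector, rad) and "tvec" (3), from world to camera coordinates, as OpenCV has them. Camera axes: x right, y down, z forward; pixel columns grow to the right and rows downward; lengths in m; the calibration is good to about 2 mm. A picture is of the moment at which its call begins. There is no depth.
- ticket.finish_job(): hands the job in, once; it reports no verdict.
The state is a dict: "time_s": time; "joints": joint angles; "joint_velocities": joint speeds; "effort": joint torques, N m; "tcp_pos": TCP position; "ee_rot": TCP orientation; "wrist_force": force on the tool from outside, world axes, zero at the start; "moment": the same for the moment, N m; "gripper_width": opening from 0.0 (shut) to 1.0 (fully open).
Only numpy, scipy, OpenCV 4.12 (cv2) and the standard library are available. Lean on these libraries where they do the work, as an engineer would, in place of code of your own. Each camera call takes 0.05 s, during which the arm holds its last target.

### The job

Use the hand scoop to take at least three of the four ceramic grinding balls out of the steel tray and tip them into the open jar on the shaker, spilling none and never touching the balls with the gripper, then stand the scoop back in the tray. After that press the shaker's spring-loaded hold-to-run paddle down until it is level, which is halfway through its travel and never down to its stop, and finish while still holding it there. Leave the mortar, beaker and wash bottle where they are.

Things in the scene. Friction and masses are not known exactly. Their poses are not given: they have to be found in the camera images.
- tray: Fixed open steel tray, 74 mm wide (y), 36 mm high, walls 4 mm, inner width 66 mm. Origin: on its underside, midway across, 99 mm from its -x end, 83 mm from its +x end. Inner floor 4 mm up, from x = -95 mm (upright end wall) to x = +60 mm, where a flat ramp rises at 60 degrees towards +x to the top: balls pushed along +x ride up it and roll back. Scoop in the -x half, balls in the +x half.
- scoop: Loose aluminium hand scoop, about 90 g, standing flat in the tray with its open front towards the tray's +x. Pan 70 mm long (x), 60 mm wide (y), floor 2.5 mm thick, side walls 2 mm thick and 24 mm high, back wall 4 mm thick and 36 mm high at x = -35 to -31 mm. Front edge at x = +35 mm. An upright black grip, 14 mm (x) by 16 mm (y), rises at x = -28 mm from just above the floor to 102 mm above the underside. Origin: centre of the underside.
- scoop_grip (a point): Point on the centre line of the scoop's grip, 84 mm above the scoop's underside, at x = -28 mm, y = 0 of the scoop; axes as the scoop's. A good place to pinch the grip across y.
- ball0: White polished (slippery, friction about 0.25) ceramic grinding ball, 24 mm diameter, 26 g, loose in the tray. Origin: its centre.
- ball1: White polished (slippery, friction about 0.25) ceramic grinding ball, 24 mm diameter, 26 g, loose in the tray. Origin: its centre.
- ball2: White polished (slippery, friction about 0.25) ceramic grinding ball, 24 mm diameter, 26 g, loose in the tray. Origin: its centre.
- ball3: White polished (slippery, friction about 0.25) ceramic grinding ball, 24 mm diameter, 26 g, loose in the tray. Origin: its centre.
- shaker: Fixed bench shaker: white base 170 mm (x) by 150 mm (y), top 45 mm above the bench, with an open ceramic jar clamped on it and a hinged paddle in front (-x). Origin: centre of its underside, on the bench.
- jar_mouth (a point): Centre of the jar's open mouth, 113 mm above the bench; axes as the shaker's. Inner diameter 82 mm, outer 90 mm.
- jar_floor (a point): Centre of the jar's inner floor, 59 mm below the mouth; axes as the shaker's.
- paddle (a joint): Angle of the hold-to-run paddle in rad: 0 released (tip slopes up by 0.2), 0.20 level, 0.40 at its stop. Spring-loaded: about 2 N at the press point to start it, 6 N at level, 10 N at the stop; it springs back when let go. It hinges about the shaker's y axis through the point x = -90 mm, 50 mm above the bench.
- press_point (a point): Where to press: on the top face of the grey flat plate at the end of the paddle (52 mm along x, 44 mm along y, 6 mm thick, at the -x side of the shaker, its middle 76 mm from the hinge), 78 mm from the hinge. x and y lie in the top face, z is normal to it. It lies 65 mm above the bench when released, 50 mm when level, 35 mm at the stop.
- mortar: Bystander: loose white ceramic bowl, 90 mm across, 50 mm high. Origin: centre of its underside.
- beaker: Bystander: loose glass beaker, 66 mm across, 85 mm high. Origin: centre of its underside.
- wash_bottle: Bystander: loose white plastic bottle, 60 mm across, 120 mm high. Origin: centre of its underside.
Things that resemble listed ones, but are neither listed nor needed, are in the scene too. What is shaped like the scoop but red is not meant. There is more than one size of the tray; the job needs the smaller.

How it is judged:
By the outcome, as a careful person would: the job done as asked, in the order asked, and still so for the second after the job is handed in, while the arm keeps its last pose, push and grip.
It also fails if it takes over 72 s, if anything falls off the work surface, if the arm or the gripper's body presses on something with over 40 N, if the wrist force passes 120 N, or if a joint passes its speed limit or range.

## Working session

There is one attempt and no reset: what is moved stays moved. The work goes in short steps, Python scripts to look and compute and a tool call to move; the robot and the scene stay as the last step left them, time stands still between calls to the robot, and variables do not carry over. Pictures are saved under pics/ and viewed, and the job is handed in when it is done.

Besides the shell and the picture viewer there is one more tool, called after "Call:" as name([rows], argument=value, ...), one row to a line, values as JSON. carry_out: Moves the arm, as the interface text tells. Its arguments: {"type":"object","properties":{"steps":{"type":"array","items":{"type":"array","items":{"type":"array","items":{"type":"number"}}}},"fingers":{"type":"number"}},"required":["steps"]}

```bash
ls; mkdir -p pics; python3 - <<'E'
from station import sense, optics, r
import cv2
print(sense())
for n in("scene","top"):
    c=optics.capture(n); cv2.imwrite(f"pics/{n}0.png",c["image"][:,:,::-1]); print({k:v for k,v in c.items() if k!="image"})
print(r.tcp_to_tips)
E
```

```text
pics
{'time_s': 0.0, 'joints': array([-5.38243718e+01,  2.20923641e+01,  3.79434270e-01, -2.93149343e-02,
       -6.84122471e+01, -1.48150737e+01]), 'joint_velocities': array([-0.09411493, -0.0103855 , -0.02104073, -0.0789458 ,  0.01634851,
        0.01407518]), 'effort': array([-3.20871559e-04, -3.90666175e+01,  1.87407303e+01,  4.21988457e+00,
        1.09408065e-02, -2.20407014e-04]), 'tcp_pos': array([ 0.22743952, -0.58152552,  0.2354395 ]), 'ee_rot': array([[-3.64058892e-01, -9.05514875e-04, -9.31375490e-01],
       [ 9.31373252e-01,  2.04433675e-03, -3.64060005e-01],
       [ 2.23370689e-03, -9.99997500e-01,  9.91133622e-05]]), 'wrist_force': array([-0.48994625,  0.16514055,  0.13756387]), 'moment': array([-0.06582072,  0.04013263,  0.0177502 ]), 'gripper_width': 0.9992612600909506}
{'fov_y': 56.800836548042376, 'cx': 318.85365967681923, 'cy': 240.6691942533328, 'k1': -0.011702001140437365, 'rvec': array([ 1.00829934,  2.38165889, -1.06878148]), 'tvec': array([ 0.39517715, -0.1962534 ,  1.65121766])}
{'fov_y': 57.55405954881021, 'cx': 322.66622032829247, 'cy': 234.00783653673818, 'k1': -0.0022199319745479906, 'rvec': array([ 2.17144874, -2.2260127 ,  0.08214669]), 'tvec': array([-0.00786174,  0.57977043,  1.06200753])}
0.014
```

View pics/scene0.png

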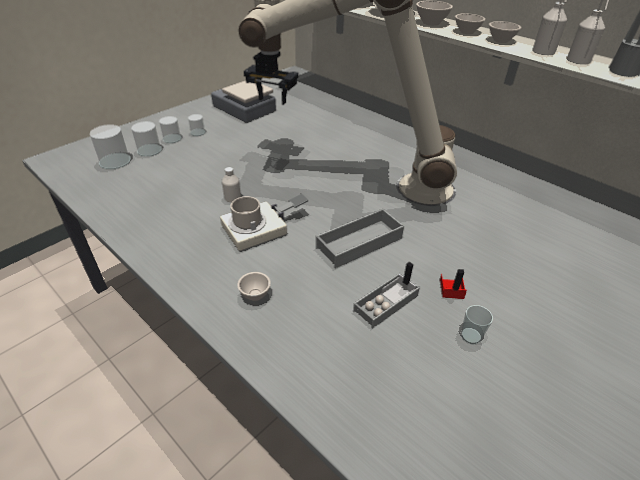

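View pics/top0.png

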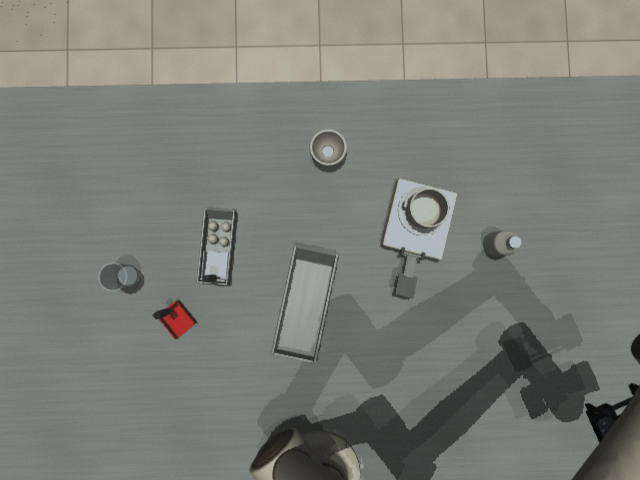

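The top view shows the small tray at about (218,247) with four balls at its upper end and the scoop in its lower end. The shaker is at (420,220), its paddle at (405,285), and the red decoy at (176,319). I'll write helpers and take enlarged crops.

```bash
cat > h.py <<'E'
import numpy as np, cv2
from station import sense, optics
def cap(n): return optics.capture(n)
def K(c):
    f=c["image"].shape[0]/2/np.tan(np.radians(c["fov_y"]/2)); return f
def proj(c,P):
    R=cv2.Rodrigues(np.array(c["rvec"]))[0]; p=np.atleast_2d(P)@R.T+c["tvec"]
    s=p[:,:2]/p[:,2:]; s=s*(1+c["k1"]*(s**2).sum(1,keepdims=True))
    return s*K(c)+[c["cx"],c["cy"]]
def back(c,uv,z):
    f=K(c); d=(np.atleast_2d(uv)-[c["cx"],c["cy"]])/f; s=d.copy()
    for _ in range(10): s=d/(1+c["k1"]*(s**2).sum(1,keepdims=True))
    R=cv2.Rodrigues(np.array(c["rvec"]))[0]; o=-R.T@c["tvec"]
    v=np.c_[s,np.ones(len(s))]@R
    return o+v*((z-o[2])/v[:,2])[:,None]
def crop(c,name,x0,y0,x1,y1,k,pts=None):
    im=cv2.resize(c["image"][y0:y1,x0:x1,::-1],None,fx=k,fy=k,interpolation=cv2.INTER_CUBIC).copy()
    if pts is not None:
        for u,v in pts: cv2.circle(im,(int(round((u+.5-x0)*k)),int(round((v+.5-y0)*k))),2,(0,0,255),-1)
    for u in range((x0+9)//10*10,x1,10):
        X=int((u+.5-x0)*k); cv2.line(im,(X,0),(X,6),(0,255,255),1); cv2.putText(im,str(u),(X+1,16),0,.35,(0,255,255),1)
    for v in range((y0+9)//10*10,y1,10):
        Y=int((v+.5-y0)*k); cv2.line(im,(0,Y),(6,Y),(0,255,255),1); cv2.putText(im,str(v),(8,Y+4),0,.35,(0,255,255),1)
    cv2.imwrite("pics/"+name,im)
E
python3 - <<'E'
from h import *
c=cap("top")
crop(c,"t_tray.png",190,200,250,295,6)
crop(c,"t_shk.png",375,170,475,310,4)
c=cap("scene")
crop(c,"s_tray.png",345,255,430,330,8)
crop(c,"s_shk.png",210,185,320,255,7)
E
```

```text
(no output)
```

View pics/t_tray.png

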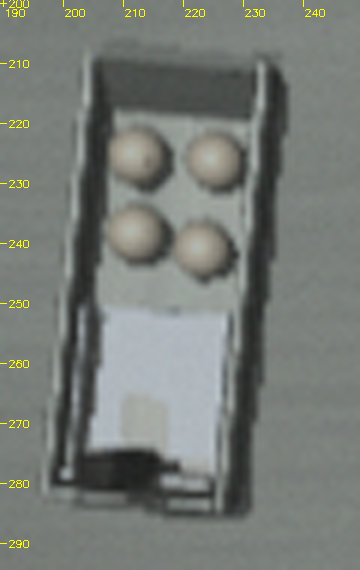

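View pics/t_shk.png

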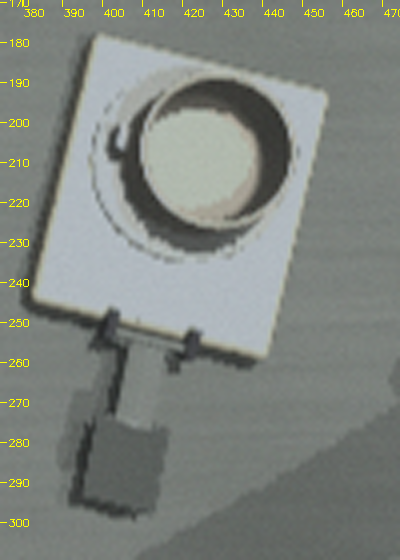

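View pics/s_tray.png

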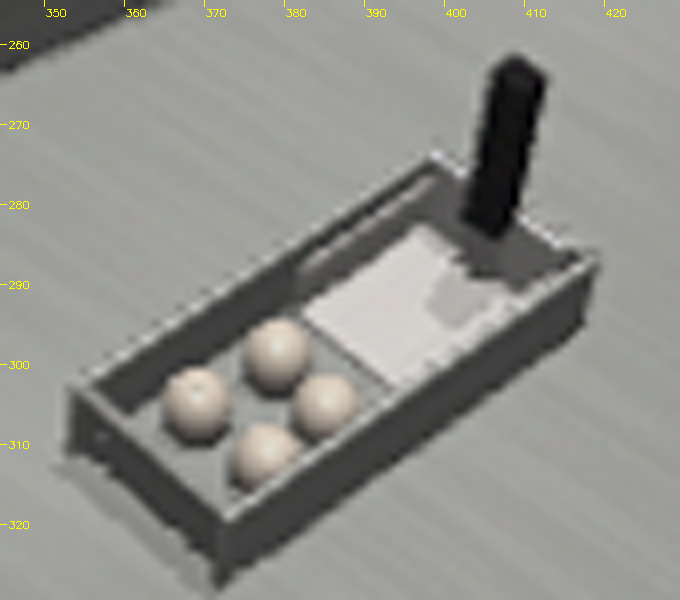

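View pics/s_shk.png

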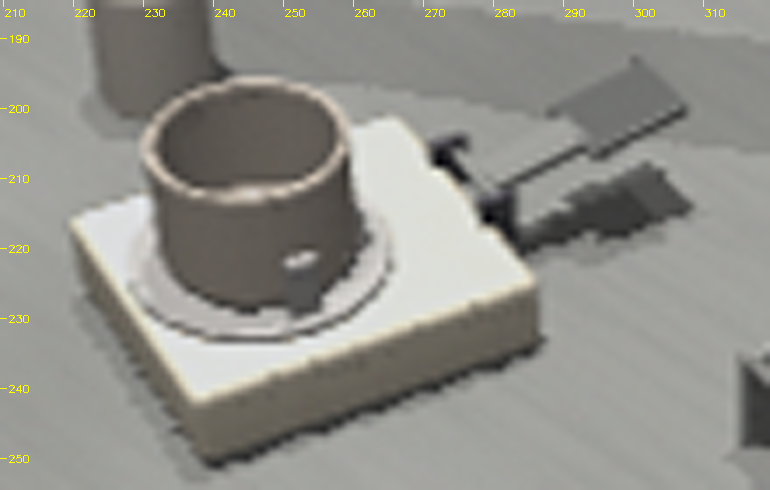

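```bash
python3 - <<'E'
from h import *
from scipy.optimize import least_squares
c=cap("top"); s=cap("scene")
print("shk top",back(c,[[398.75,177.75],[456.5,193.25],[441.5,260],[382.5,245]],.045).round(4).tolist())
# scene crop 7x off(210,185): base top corners: near-left(70,220)?,front(200,403),right(535,280),back(395,118)
sp=np.array([[70,220],[200,403],[535,283],[395,118]])/7+[209.5,184.5]
print("shk scene",back(s,sp,.045).round(4).tolist())
tp=np.array([[88,52],[270,55],[243,515],[48,490]])/6+[189.5,199.5]
print("tray top",back(c,tp,.036).round(4).tolist())
sp=np.array([[75,388],[224,520],[600,260],[433,153]])/8+[344.5,254.5]
print("tray scene",back(s,sp,.036).round(4).tolist())
bp=np.array([[138,158],[214,160],[136,234],[204,250]])/6+[189.5,199.5]
print("balls",back(c,bp,.016).round(4).tolist())
bs=np.array([[197,405],[266,456],[277,355],[325,405]])/8+[344.5,254.5]
print("balls s",back(s,bs,.016).round(4).tolist())
print("jar top",back(c,np.array([[215,152]])/4+[374.5,169.5],.113), "scene",back(s,np.array([[246,138]])/7+[209.5,184.5],.113))
E
```

```text
shk top [[0.7102, -0.2102, 0.045], [0.6691, -0.3496, 0.045], [0.5081, -0.3063, 0.045], [0.5477, -0.1652, 0.045]]
shk scene [[0.6707, -0.3502, 0.045], [0.7087, -0.2078, 0.045], [0.5512, -0.1656, 0.045], [0.5127, -0.3046, 0.045]]
tray top [[0.6481, 0.2639, 0.036], [0.6451, 0.1906, 0.036], [0.4602, 0.2038, 0.036], [0.4722, 0.2815, 0.036]]
tray scene [[0.6409, 0.1918, 0.036], [0.6497, 0.2616, 0.036], [0.4695, 0.2838, 0.036], [0.4679, 0.212, 0.036]]
balls [[0.6063, 0.2489, 0.016], [0.6047, 0.2178, 0.016], [0.575, 0.2501, 0.016], [0.5678, 0.2223, 0.016]]
balls s [[0.6035, 0.2159, 0.016], [0.6047, 0.2462, 0.016], [0.5668, 0.2215, 0.016], [0.5731, 0.2468, 0.016]]
jar top [[ 0.62809299 -0.26151226  0.113     ]] scene [[ 0.62747268 -0.26661051  0.113     ]]
```

```bash
cat > fit.py <<'E'
from h import *
from scipy.optimize import least_squares
c=cap("top"); s=cap("scene")
def fit(L,z,cu,su,x0):
    W=lambda p:np.c_[p[0]+np.cos(p[2])*L[:,0]-np.sin(p[2])*L[:,1],p[1]+np.sin(p[2])*L[:,0]+np.cos(p[2])*L[:,1],np.full(len(L),z)]
    f=lambda p:np.r_[(proj(c,W(p))-cu).ravel(),(proj(s,W(p))-su).ravel()]
    o=least_squares(f,x0,loss="soft_l1"); print(o.x.round(4),np.degrees(o.x[2]).round(2)); print(f(o.x).reshape(-1,2).round(1).tolist()); return W(o.x),o.x
L=np.array([[.083,.037],[.083,-.037],[-.099,-.037],[-.099,.037]])
tp=np.array([[88,52],[270,55],[243,515],[48,490]])/6+[189.5,199.5]
sp=np.array([[224,520],[75,388],[433,153],[600,260]])/8+[344.5,254.5]
Wt,pt=fit(L,.036,tp,sp,[.56,.23,0])
L=np.array([[.085,.075],[.085,-.075],[-.085,-.075],[-.085,.075]])
tp=np.array([[398.75,177.75],[456.5,193.25],[441.5,260],[382.5,245]])
sp=np.array([[200,403],[70,220],[395,118],[535,283]])/7+[209.5,184.5]
Ws,ps=fit(L,.045,tp,sp,[.6,-.26,0])
crop(c,"t_tray2.png",190,200,250,295,6,proj(c,Wt)); crop(s,"s_tray2.png",345,255,430,330,8,proj(s,Wt))
E
python3 fit.py
```

```text
[ 0.5641  0.2351 -0.0983] -5.63
[[0.0, -0.9], [0.2, 0.8], [-1.8, -0.7], [-0.0, 1.2], [0.5, 0.6], [-1.0, 0.1], [0.1, -1.7], [-0.6, -0.4]]
[ 0.6091 -0.2579 -0.2707] -15.51
[[-0.8, -0.3], [1.3, -0.8], [0.5, 0.4], [-0.9, 0.2], [-0.7, 0.3], [-0.6, -0.3], [0.7, -1.0], [1.5, -0.2]]
```

```bash
python3 -c "
import cv2,numpy as np
a=cv2.imread('pics/t_tray2.png');b=cv2.imread('pics/s_tray2.png')[:570,:430]
b=cv2.imread('pics/s_tray2.png');b=cv2.resize(b,(440,388));o=np.zeros((570,800,3),np.uint8);o[:,:360]=a;o[:388,360:]=b;cv2.imwrite('pics/o1.png',o)"
```

```text
(no output)
```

View pics/o1.png

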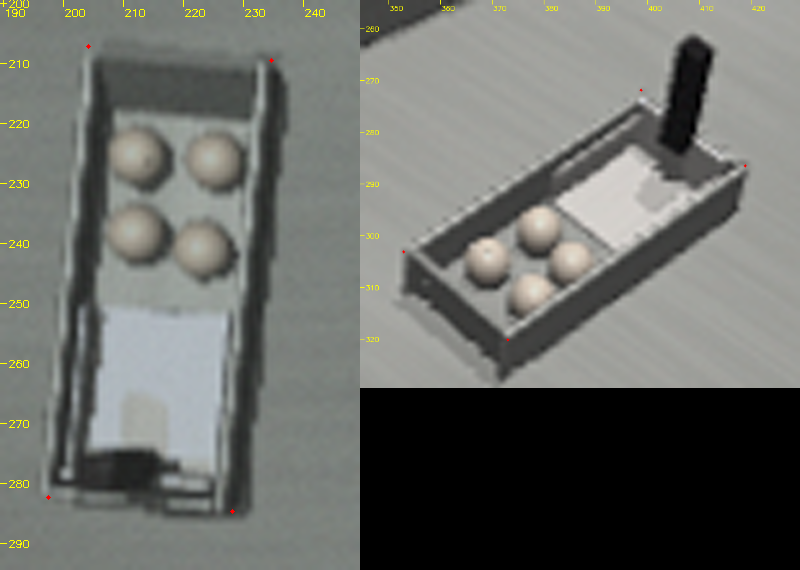

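```bash
cat > sc.py <<'E'
from h import *
c=cap("top"); s=cap("scene")
fr=back(c,np.array([[103,309],[230,312]])/6+[189.5,199.5],.0065); print("front edge top",fr.round(4), np.linalg.norm(fr[0]-fr[1]))
fs=back(s,np.array([[301,309],[393,388]])/8+[344.5,254.5],.0065); print("scene",fs.round(4))
def box(x0,x1,y0,y1,z0,z1): return np.array([[x,y,z] for x in(x0,x1) for y in(y0,y1) for z in(z0,z1)])
def W(P,p,z=.004): 
    a=p[2]; R=np.array([[np.cos(a),-np.sin(a),0],[np.sin(a),np.cos(a),0],[0,0,1]]); return P@R.T+[p[0],p[1],z]
import sys
p=[float(v) for v in sys.argv[1:4]]
P=np.r_[box(-.035,-.021,-.008,.008,.006,.102),np.array([[.035,.03,.0025],[.035,-.03,.0025],[.035,.03,.024],[.035,-.03,.024],[-.035,.03,.036],[-.035,-.03,.036]])]
w=W(P,p)
crop(c,"a.png",190,200,250,295,6,proj(c,w)); crop(s,"b.png",345,255,430,330,8,proj(s,w))
a=cv2.imread('pics/a.png');b=cv2.resize(cv2.imread('pics/b.png'),(440,388));o=np.zeros((570,800,3),np.uint8);o[:,:360]=a;o[:388,360:]=b;cv2.imwrite('pics/'+sys.argv[4],o)
E
python3 sc.py .5115 .241 -.1 o2.png
```

```text
front edge top [[0.5449 0.2662 0.0065]
 [0.5423 0.2139 0.0065]] 0.05236086663831356
scene [[0.5366 0.2099 0.0065]
 [0.5433 0.2547 0.0065]]
```

View pics/o2.png

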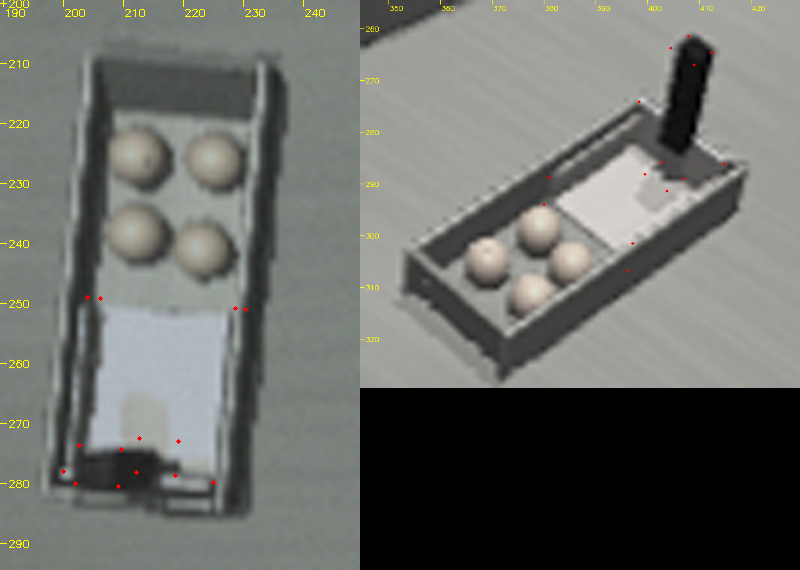

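```bash
python3 sc.py .5075 .2405 -.095 o3.png >/dev/null
```

```text
(no output)
```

View pics/o3.png

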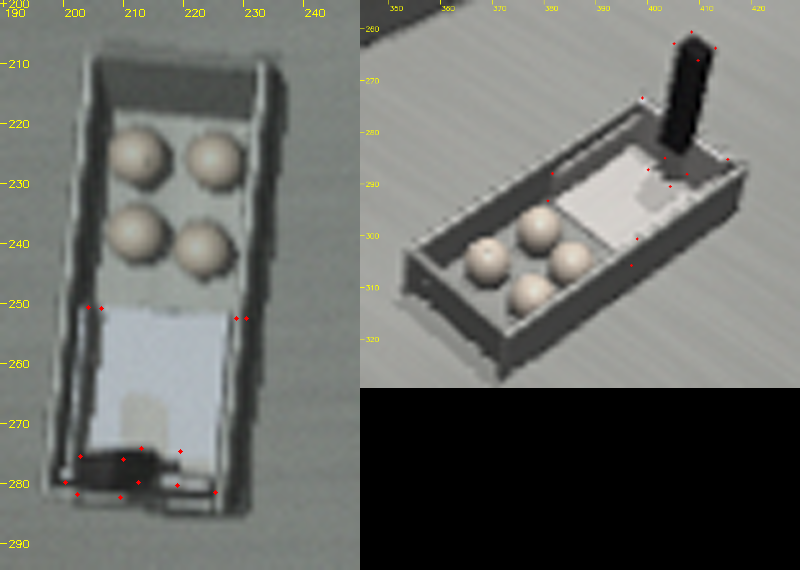

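Call:
carry_out([
  [[3,5,0.5,0,0,-0.03],[8,13,1,0,0,-0.1],[13,22,1.3,0,0,-0.2],[18,30,1.3,0,0,-0.3],[22,38,1.3,0,0,-0.4],[24,43,1.3,0,0,-0.473],[25,49,1,0,0,-0.473],[25.2,55,0.5,0,0,-0.473],[25.2,61,0,0,0,-0.473],[25.2,67,-1,0,0,-0.473],[25.2,73,-2,0,0,-0.473],[25.2,78,-3,0,0,-0.473],[25.2,81,-3.7,0,0,-0.473],[25.2,82.5,-3.7,0,0,-0.473],[25.2,82.5,-3.7,0,0,-0.473],[25.2,82.5,-3.7,0,0,-0.473]],
], fingers=0)

```text
time_s: 2.6
tcp_pos: [0.4794, 0.2435, 0.1992]
ee_rot: [[0.098, -0.001, -0.995], [0.995, -0.001, 0.098], [-0.001, -1.0, 0.001]]
wrist_force: [0.3, -0.2, -0.1]
gripper_width: 0.998
```

```bash
python3 - <<'E'
from h import *
c=cap("top"); s=cap("scene")
crop(c,"a.png",180,200,260,295,5); crop(s,"b.png",345,200,445,330,4)
a=cv2.imread('pics/a.png');b=cv2.imread('pics/b.png');o=np.zeros((520,800,3),np.uint8);o[:475,:400]=a;o[:,400:]=b;cv2.imwrite('pics/o4.png',o)
print(sense()['joints'].round(1))
E
```

```text
[  44.1   15.3  -15.1    0.   -59.6 -139.9]
```

View pics/o4.png

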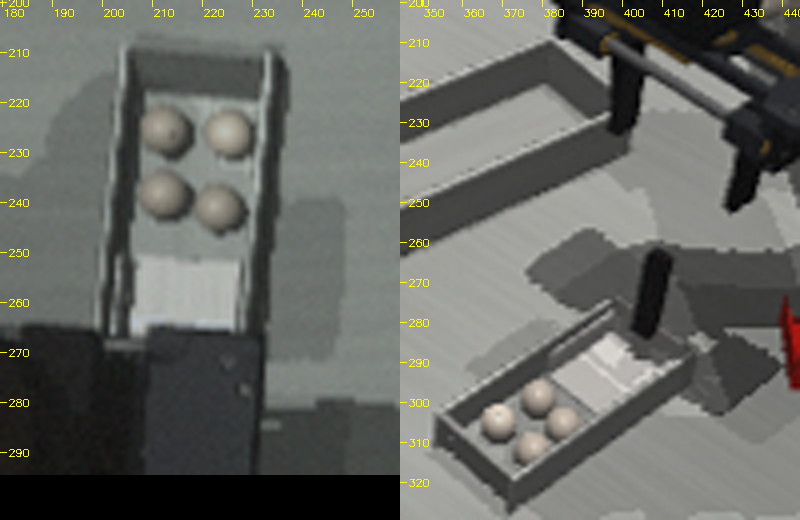

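The fingertips straddle the grip, at about (403,231) and (427,251) in the scene view. I'll descend now.

Call:
carry_out([
  [[0,0,-1.5,0,0,0],[0,0,-4,0,0,0],[0,0,-6.5,0,0,0],[0,0,-8.5,0,0,0],[0,0,-10,0,0,0],[0,0,-11,0,0,0],[0,0,-11.5,0,0,0],[0,0,-11.6,0,0,0],[0,0,-11.6,0,0,0]],
])

```text
time_s: 3.82
tcp_pos: [0.4799, 0.2432, 0.084]
ee_rot: [[0.1, 0.001, -0.995], [0.995, 0.001, 0.1], [0.001, -1.0, -0.001]]
wrist_force: [0.1, -0.6, 0.5]
gripper_width: 1.001
```

Call:
carry_out([
  [[0,0,0,0,0,0],[0,0,0,0,0,0],[0,0,0,0,0,0],[0,0,0,0,0,0],[0,0,0,0,0,0],[0,0,0,0,0,0],[0,0,0,0,0,0],[0,0,0,0,0,0]],
], fingers=255)

```text
time_s: 4.82
tcp_pos: [0.4797, 0.243, 0.0836]
ee_rot: [[0.1, 0.0, -0.995], [0.995, 0.0, 0.1], [0.0, -1.0, -0.0]]
wrist_force: [-0.3, -1.1, -0.1]
gripper_width: 0.177
```

```bash
python3 - <<'E'
from h import *
c=cap("top"); s=cap("scene")
crop(c,"a.png",180,200,260,295,5); crop(s,"b.png",345,200,445,330,4)
a=cv2.imread('pics/a.png');b=cv2.imread('pics/b.png');o=np.zeros((520,800,3),np.uint8);o[:475,:400]=a;o[:,400:]=b;cv2.imwrite('pics/o5.png',o)
x=sense(); print(x['gripper_width'],x['wrist_force'],x['moment'])
E
```

```text
0.18159545646787822 [-0.6813876   0.13915264 -0.30655496] [ 0.00466952 -0.02641592  0.02368931]
```

View pics/o5.png

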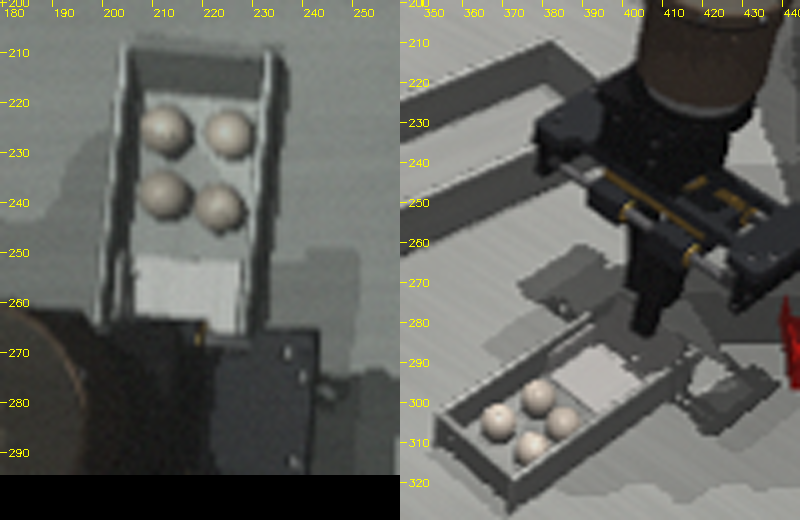

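Call:
carry_out([
  [[0.5,-0.05,0,0,0,0],[1,-0.1,0,0,0,0],[1.6,-0.16,0,0,0,0],[2.2,-0.22,0,0,0,0],[2.8,-0.28,0,0,0,0],[3.4,-0.34,0,0,0,0],[4,-0.4,0,0,0,0],[4.5,-0.45,0,0,0,0],[5,-0.5,0,0,0,0],[5,-0.5,0,0,0,0]],
])

```text
time_s: 6.18
tcp_pos: [0.5302, 0.238, 0.0835]
ee_rot: [[0.1, 0.001, -0.995], [0.995, 0.0, 0.1], [0.0, -1.0, -0.001]]
wrist_force: [1.0, 0.7, -1.4]
gripper_width: 0.181
```

```bash
cat > look.py <<'E'
from h import *
import sys
c=cap("top"); s=cap("scene")
crop(c,"a.png",180,200,260,295,5); crop(s,"b.png",345,200,445,330,4)
a=cv2.imread('pics/a.png');b=cv2.imread('pics/b.png');o=np.zeros((520,800,3),np.uint8);o[:475,:400]=a;o[:,400:]=b;cv2.imwrite('pics/'+sys.argv[1],o)
x=sense(); print(x['time_s'],x['gripper_width'],x['tcp_pos'],x['wrist_force'],x['moment'])
E
python3 look.py o6.png
```

```text
6.275 0.1836920872459831 [0.52975682 0.23793095 0.08348113] [ 0.87652554 -0.20534108 -0.90131569] [-0.04265029  0.04221287 -0.02850976]
```

View pics/o6.png

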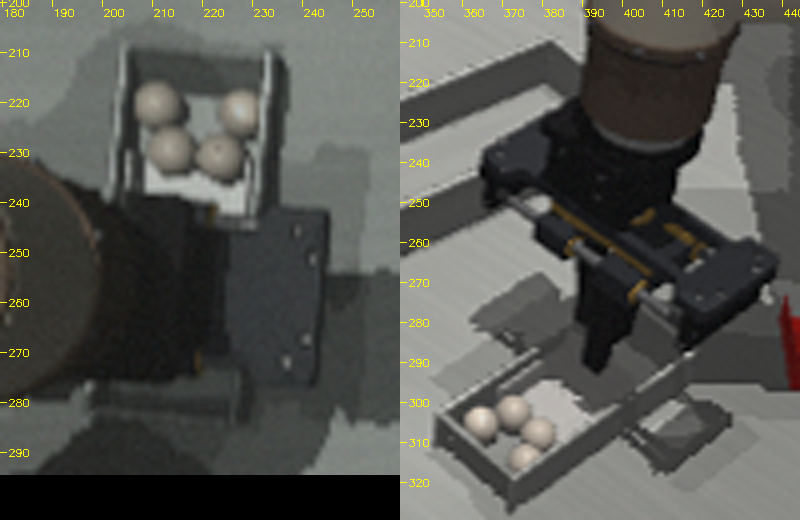

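The rear pair is at the lip at (212,231) and (221,233), with the front pair spread at the ramp. I'll keep pushing slowly.

Call:
carry_out([
  [[0.3,-0.03,0,0,0,0],[0.6,-0.06,0,0,0,0],[0.9,-0.09,0,0,0,0],[1.2,-0.12,0,0,0,0],[1.5,-0.15,0,0,0,0],[1.8,-0.18,0,0,0,0],[2.1,-0.21,0,0,0,0],[2.1,-0.21,0,0,0,0]],
])

```text
time_s: 7.28
tcp_pos: [0.551, 0.2358, 0.0835]
ee_rot: [[0.1, 0.0, -0.995], [0.995, 0.0, 0.1], [0.0, -1.0, -0.0]]
wrist_force: [1.3, -0.9, -1.1]
gripper_width: 0.182
```

```bash
python3 look.py o7.png
```

```text
7.375 0.1845958683376194 [0.55089089 0.23585225 0.08349737] [-0.29019231  0.0070274  -2.10539699] [-0.0620181  -0.03964413  0.04998743]
```

View pics/o7.png

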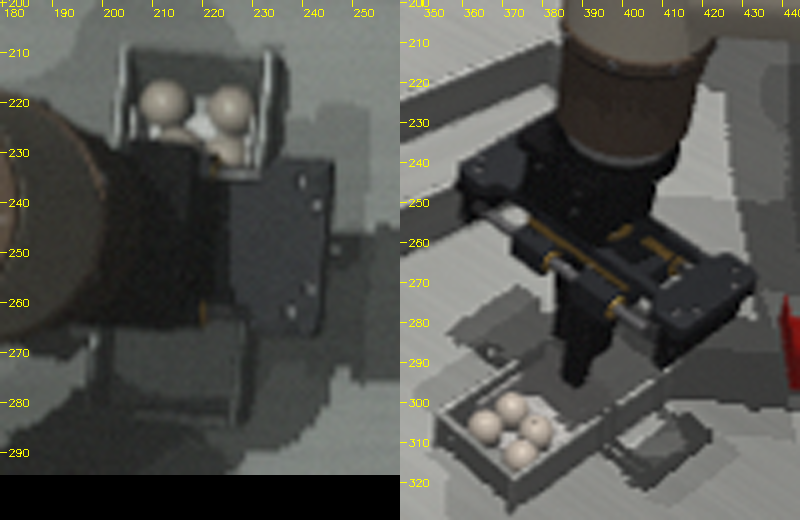

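Call:
carry_out([
  [[0.2,-0.02,0,0,0,0],[0.4,-0.04,0,0,0,0],[0.6,-0.06,0,0,0,0],[0.7,-0.07,0,0,0,0],[0.8,-0.08,0,0,0,0],[0.8,-0.08,0,0,0,0]],
])

```text
time_s: 8.12
tcp_pos: [0.5588, 0.2351, 0.0835]
ee_rot: [[0.1, 0.0, -0.995], [0.995, 0.0, 0.1], [0.0, -1.0, -0.0]]
wrist_force: [-0.0, 0.7, -1.0]
gripper_width: 0.181
```

```bash
python3 look.py o8.png
```

```text
8.225 0.185127338628248 [0.55876003 0.23502442 0.08348989] [ 0.20605948 -0.94020146 -1.99193429] [-0.09025984 -0.01991732 -0.06300872]
```

View pics/o8.png

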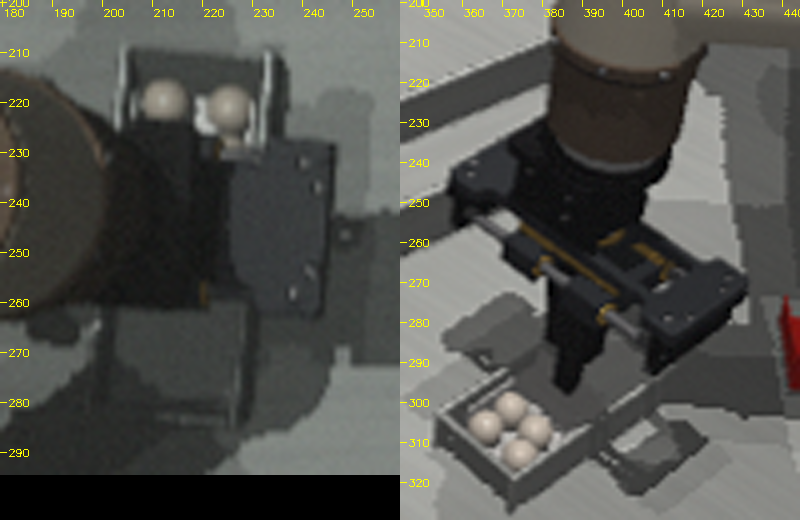

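Call:
carry_out([
  [[0.1,-0.01,0,0,0,0],[0.2,-0.02,0,0,0,0],[0.2,-0.02,0,0,0,0],[-0.2,0.02,0.1,-0.005,-0.05,0],[-0.6,0.06,0.2,-0.01,-0.1,0],[-1.0,0.1,0.2,-0.015,-0.15,0],[-1.4,0.14,0.2,-0.02,-0.2,0],[-1.8,0.18,0.15,-0.025,-0.25,0],[-2.2,0.22,0.1,-0.03,-0.3,0],[-2.6,0.26,0.1,-0.035,-0.35,0],[-2.6,0.26,0.1,-0.035,-0.35,0],[-2.6,0.26,0.1,-0.035,-0.35,0]],
])

```text
time_s: 9.72
tcp_pos: [0.5382, 0.2373, 0.0938]
ee_rot: [[0.097, 0.323, -0.941], [0.995, -0.031, 0.092], [0.001, -0.946, -0.324]]
wrist_force: [1.2, 0.6, -1.4]
gripper_width: 0.183
```

```bash
python3 look.py o9.png
```

```text
9.825 0.18286753579559886 [0.53822442 0.23742005 0.09370259] [-0.2537839  -0.26435816 -2.2003041 ] [ 0.07158496  0.91768939 -0.02726564]
```

View pics/o9.png

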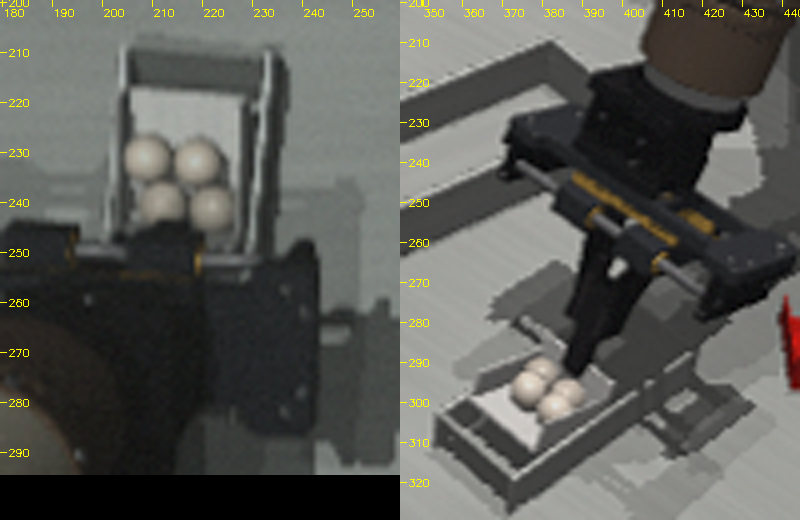

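```bash
python3 - <<'E'
from h import *
x=sense()
for k in x: print(k,np.round(x[k],3).tolist())
E
```

```text
time_s 9.825
joints [42.361, 20.493, -41.139, 42.981, -20.65, -177.415]
joint_velocities [0.126, 0.041, -0.097, 0.248, -0.031, 0.014]
effort [-0.035, -32.848, 13.345, 1.961, -0.001, 0.011]
tcp_pos [0.538, 0.237, 0.094]
ee_rot [[0.097, 0.323, -0.942], [0.995, -0.031, 0.092], [0.0, -0.946, -0.324]]
wrist_force [-0.254, -0.264, -2.2]
moment [0.072, 0.918, -0.027]
gripper_width 0.183
```

Call:
carry_out([
  [[0,0,0,0,0,0],[0,0,0,0,0,0]],
])

```text
time_s: 10.07
tcp_pos: [0.5379, 0.2372, 0.0937]
ee_rot: [[0.096, 0.323, -0.942], [0.995, -0.031, 0.091], [-0.0, -0.946, -0.324]]
wrist_force: [0.9, -0.3, -1.1]
gripper_width: 0.179
```

All four balls are in the pan, with the scoop pitched back about 19°. Joint 6 has reached its limit, so I'll ease the pitch slightly while lifting.

Call:
carry_out([
  [[0,0,1,0.002,0.02,0],[0,0,2,0.004,0.04,0],[0,0,3.2,0.006,0.06,0],[0,0,4.4,0.007,0.07,0],[0,0,5.6,0.007,0.07,0],[0,0,7,0.007,0.07,0],[0,0,8.5,0.007,0.07,0],[0,0,10,0.007,0.07,0],[0,0,10,0.007,0.07,0]],
])

```text
time_s: 11.2
tcp_pos: [0.5383, 0.2375, 0.1954]
ee_rot: [[0.095, 0.258, -0.961], [0.995, -0.023, 0.093], [0.002, -0.966, -0.259]]
wrist_force: [0.8, 0.7, -2.1]
gripper_width: 0.18
```

```bash
python3 look.py o10.png; python3 -c "
from h import *
print(sense()['joints'].round(1), sense()['ee_rot'].round(3).tolist())"
```

```text
11.3 0.1819215323416276 [0.53739435 0.2366771  0.19344991] [ 0.25925385 -0.67451008 -3.06697351] [-0.01699438  0.80466967 -0.00554688]
[  44.8   14.8  -24.5   17.   -42.4 -152.1] [[0.096, 0.255, -0.962], [0.995, -0.025, 0.093], [-0.001, -0.967, -0.256]]
```

View pics/o10.png

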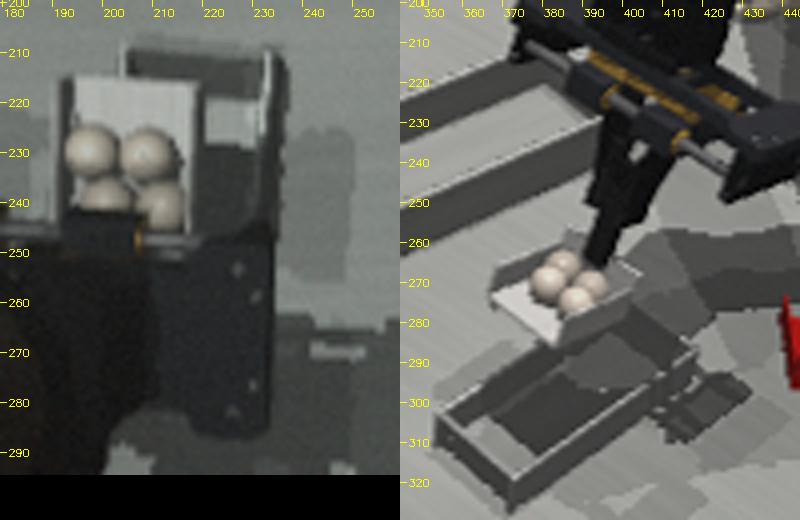

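Call:
carry_out([
  [[0,-0.8,0.3,0,0,0],[0,-2.4,0.7,0,0,0],[-0.1,-4.8,1.1,0,0,0],[-0.2,-8,1.5,0,0,0],[-0.3,-11.6,1.9,0,0,0],[-0.4,-15.2,2.1,0,0,0],[-0.5,-18.8,2.1,0,0,0],[-0.6,-22.4,2.1,0,0,0],[-0.7,-26,2.1,0,0,0],[-0.8,-29.6,2.1,0,0,0],[-0.9,-33.2,2.1,0,0,0],[-0.9,-36.8,2.1,0,0,0],[-0.9,-40.2,2.1,0,0,0],[-0.9,-43.2,2.1,0,0,0],[-0.9,-45.6,2.1,0,0,0],[-0.9,-47.4,2.1,0,0,0],[-0.9,-48.4,2.1,0,0,0],[-0.9,-48.9,2.1,0,0,0],[-0.9,-49,2.1,0,0,0],[-0.9,-49,2.1,0,0,0]],
])

```text
time_s: 13.8
tcp_pos: [0.5287, -0.2526, 0.2148]
ee_rot: [[0.095, 0.256, -0.962], [0.995, -0.025, 0.092], [-0.0, -0.966, -0.257]]
wrist_force: [0.3, -1.0, -1.8]
gripper_width: 0.185
```

```bash
cat > look2.py <<'E'
from h import *
import sys
c=cap("top"); s=cap("scene")
crop(c,"a.png",375,160,475,310,4); crop(s,"b.png",205,150,330,260,5)
a=cv2.imread('pics/a.png');b=cv2.resize(cv2.imread('pics/b.png'),(400,352));o=np.zeros((600,800,3),np.uint8);o[:600,:400]=a;o[:352,400:]=b;cv2.imwrite('pics/'+sys.argv[1],o)
x=sense(); print(x['time_s'],x['gripper_width'],x['tcp_pos'].round(4),x['wrist_force'].round(1),x['moment'].round(2),x['joints'].round(1), x['ee_rot'].round(3).tolist())
E
python3 look2.py o11.png
```

```text
13.9 0.17698887496625654 [ 0.5288 -0.2525  0.2148] [ 0.6  0.9 -2.6] [ 0.1   0.73 -0.04] [-10.4  13.  -16.8  -1.8 -45.4 -84. ] [[0.095, 0.256, -0.962], [0.995, -0.025, 0.092], [-0.0, -0.966, -0.257]]
```

View pics/o11.png

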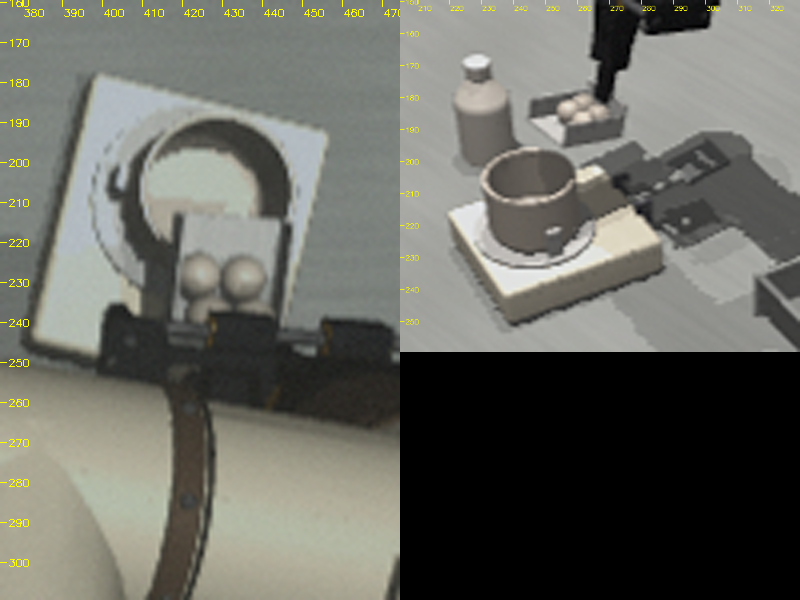

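```bash
python3 - <<'E'
from h import *
c=cap("top"); s=cap("scene")
print(back(c,[[431.75,223.25]],.156), proj(c,[[.610,-.2607,.156]]))
d=np.array([.995,-.1]);n=np.array([.1,.995])
w=[[*(np.array([.610,-.2607])+n*k),.156] for k in(-.03,.03)]
print(proj(c,w),proj(s,w))
# lip corners in scene crop (k=5, resized .64 => 3.2/px): near (561,145), far-left(530,118)
print(np.array([[161,145],[130,118]])/3.2+[204.5,149.5])
E
```

```text
[[ 0.58876481 -0.2565001   0.156     ]] [[433.28759087 213.43545363]]
[[447.05069624 214.48934104]
 [419.51402359 212.38089413]] [[243.61144031 186.79807141]
 [254.75384567 195.63313964]]
[[254.8125 194.8125]
 [245.125  186.375 ]]
```

Call:
carry_out([
  [[0.4,-0.12,-0.8,0.006,0.058,0],[0.8,-0.24,-1.6,0.012,0.116,0],[1.2,-0.35,-2.2,0.0175,0.174,0],[1.2,-0.35,-2.2,0.0175,0.174,0],[1.55,-0.38,-1.9,0.022,0.216,0],[1.9,-0.42,-1.6,0.026,0.26,0],[2.25,-0.46,-1.35,0.03,0.302,0],[2.6,-0.5,-1.1,0.035,0.345,0],[2.6,-0.5,-1.1,0.035,0.345,0],[3.0,-0.53,-0.85,0.039,0.39,0],[3.4,-0.57,-0.6,0.0435,0.433,0],[3.4,-0.57,-0.6,0.0435,0.433,0],[4.2,-0.65,-0.2,0.052,0.52,0],[5.0,-0.73,0.1,0.061,0.607,0],[5.0,-0.73,0.1,0.061,0.607,0],[5.0,-0.73,0.1,0.061,0.607,0]],
])

```text
time_s: 16.0
tcp_pos: [0.5782, -0.2602, 0.216]
ee_rot: [[0.096, -0.34, -0.936], [0.995, 0.035, 0.09], [0.002, -0.94, 0.342]]
wrist_force: [-0.3, -0.4, -1.4]
gripper_width: 0.182
```

```bash
python3 look2.py o12.png
```

```text
16.1 0.1798243587265993 [ 0.5781 -0.2603  0.2166] [ 0.3 -0.7 -2.1] [-0.14 -0.83  0.01] [ -9.1  33.7  14.    1.1 -90.3 -86.6] [[0.096, -0.34, -0.936], [0.995, 0.035, 0.09], [0.002, -0.94, 0.341]]
```

View pics/o12.png

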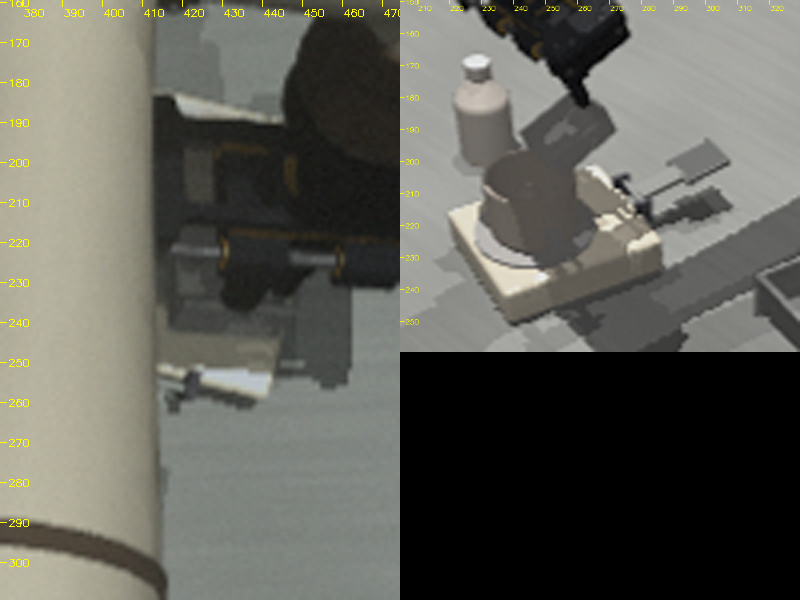

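```bash
python3 - <<'E'
from h import *
s=cap("scene"); crop(s,"o13.png",215,165,295,240,8)
cv2.imwrite("pics/o13f.png",s["image"][:,:,::-1])
E
```

```text
(no output)
```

View pics/o13.png

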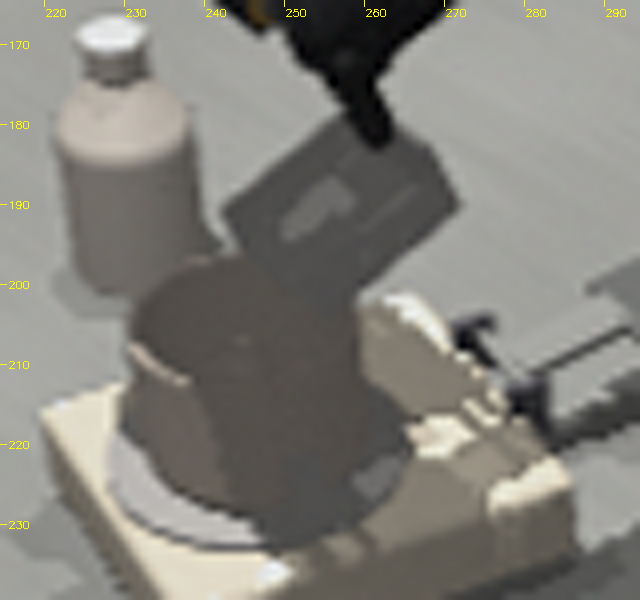

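View pics/o13f.png

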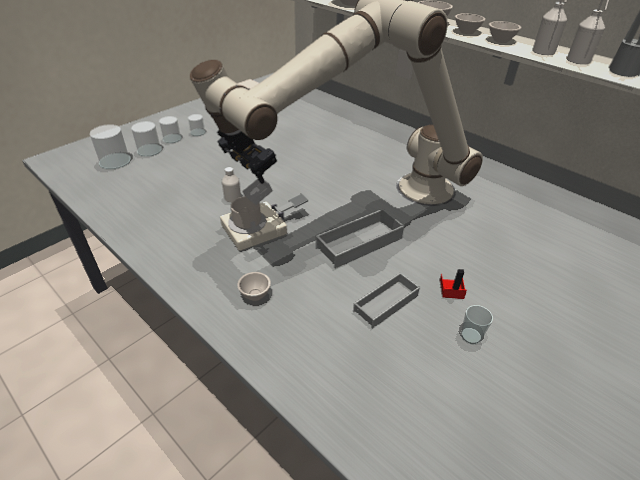

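Call:
carry_out([
  [[-0.2,0,1.5,0,0,0],[-0.6,0,3.5,-0.01,-0.1,0],[-1.5,0.2,5,-0.02,-0.2,0],[-2.5,1,5,-0.03,-0.3,0],[-3.5,3,5,-0.035,-0.347,0],[-4.5,6,5,-0.035,-0.347,0],[-5,10,4.5,-0.035,-0.347,0],[-5.5,15,4,-0.035,-0.347,0],[-6,20,3.5,-0.035,-0.347,0],[-6.5,25,3,-0.035,-0.347,0],[-7,30,2.5,-0.035,-0.347,0],[-7.5,35,2,-0.035,-0.347,0],[-8,40,1,-0.035,-0.347,0],[-8.5,44,0.5,-0.035,-0.347,0],[-8.8,47,0,-0.035,-0.347,0],[-8.8,49,-0.2,-0.035,-0.347,0],[-8.8,50,-0.2,-0.035,-0.347,0],[-8.8,50.2,-0.2,-0.035,-0.347,0],[-8.8,50.2,-0.2,-0.035,-0.347,0],[-8.8,50.2,-0.2,-0.035,-0.347,0]],
])

```text
time_s: 18.65
tcp_pos: [0.4909, 0.241, 0.2139]
ee_rot: [[0.097, -0.001, -0.995], [0.995, 0.001, 0.097], [0.001, -1.0, 0.001]]
wrist_force: [-0.4, 0.2, -0.8]
gripper_width: 0.182
```

```bash
python3 look2.py o14.png; python3 look.py o15.png
```

```text
18.75 0.17970045536428747 [0.4909 0.2412 0.2139] [-0.3 -0.5 -1.8] [ 0.03 -0.05  0.01] [ 4.310e+01  1.550e+01 -1.250e+01 -1.000e-01 -6.200e+01 -1.386e+02] [[0.097, -0.001, -0.995], [0.995, 0.001, 0.097], [0.001, -1.0, 0.001]]
18.85 0.17590438938341876 [0.49087436 0.24138651 0.21385213] [ 0.16369373 -0.425514    0.12549989] [-0.05853236 -0.05408639  0.04681051]
```

View pics/o14.png

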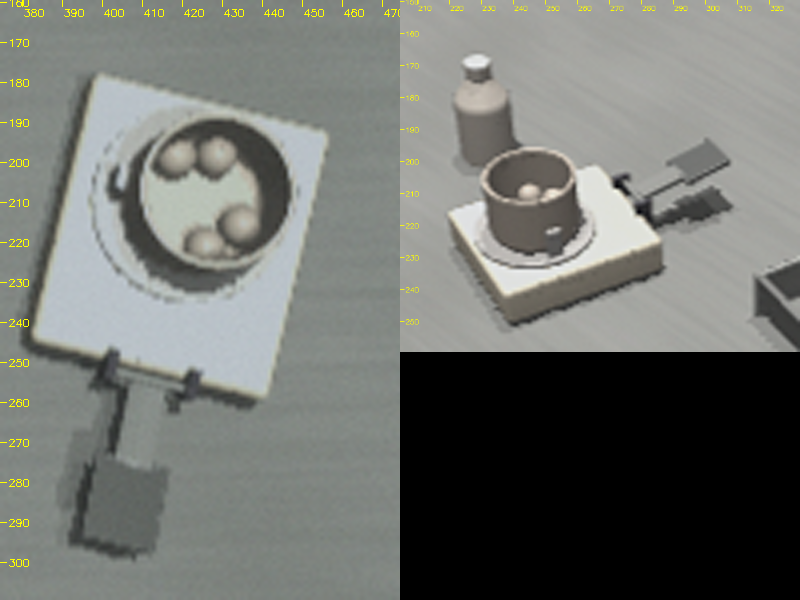

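View pics/o15.png

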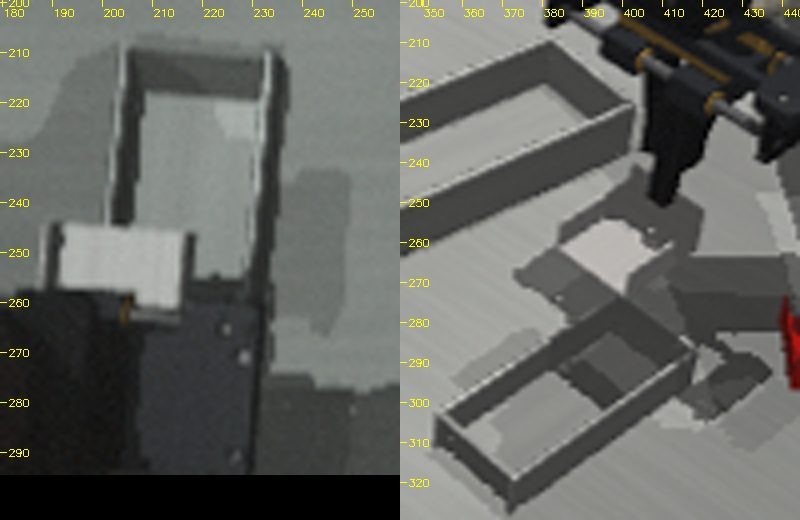

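All four balls are in the jar, at about (416,199), (426,199), (431,216) and (423,220) in the top view, and the tray is empty. I'll lower the scoop into the tray.

Call:
carry_out([
  [[0,0.07,-1.5,0,0,0],[0,0.07,-4,0,0,0],[0,0.07,-6.5,0,0,0],[0,0.07,-8.5,0,0,0],[0,0.07,-9.5,0,0,0],[0,0.07,-10.5,0,0,0],[0,0.07,-11,0,0,0],[0,0.07,-11,0,0,0]],
])

```text
time_s: 19.85
tcp_pos: [0.4909, 0.2424, 0.1037]
ee_rot: [[0.096, -0.001, -0.995], [0.995, 0.001, 0.096], [0.001, -1.0, 0.001]]
wrist_force: [1.2, -0.5, -0.5]
gripper_width: 0.179
```

Call:
carry_out([
  [[0,0,-0.5,0,0,0],[0,0,-1,0,0,0],[0,0,-1.4,0,0,0],[0,0,-1.8,0,0,0],[0,0,-2.0,0,0,0],[0,0,-2.0,0,0,0]],
])

```text
time_s: 20.6
tcp_pos: [0.4909, 0.2425, 0.0837]
ee_rot: [[0.096, -0.001, -0.995], [0.995, 0.001, 0.096], [0.001, -1.0, 0.001]]
wrist_force: [0.2, -0.1, -0.3]
gripper_width: 0.178
```

```bash
python3 look.py o16.png
```

```text
20.7 0.18524999351894775 [0.49085592 0.24246926 0.08381698] [-0.04175334  0.6483856  -1.47762541] [-0.03424655  0.04054114 -0.05366112]
```

View pics/o16.png

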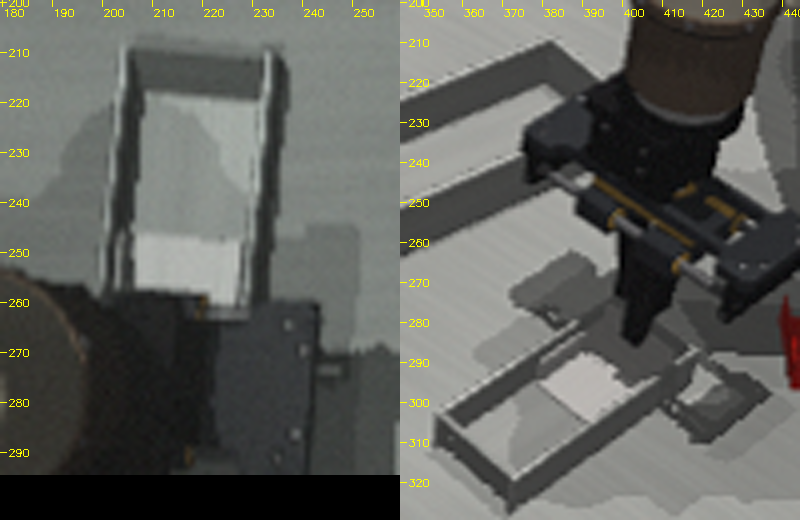

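Call:
carry_out([
  [[0,0,0,0,0,0],[0,0,0,0,0,0],[0,0,0,0,0,0],[0,0,0,0,0,0],[0,0,0,0,0,0],[0,0,0,0,0,0],[0,0,1,0,0,0],[0,0,3,0,0,0],[0,0,6,0,0,0],[0,0,9,0,0,0],[0,0,12,0,0,0],[0,0,13,0,0,0]],
], fingers=0)

```text
time_s: 22.2
tcp_pos: [0.4916, 0.243, 0.2164]
ee_rot: [[0.095, 0.002, -0.995], [0.995, 0.004, 0.095], [0.004, -1.0, -0.002]]
wrist_force: [-0.1, 0.1, -0.6]
gripper_width: 0.996
```

```bash
python3 look.py o17.png
python3 - <<'E'
from h import *
a=-.2707
def sh(x,y): return (.6091+np.cos(a)*x-np.sin(a)*y, -.2579+np.sin(a)*x+np.cos(a)*y)
print("press",sh(-.09-.078*np.cos(.2),0),sh(-.168,0))
c=cap("top");s=cap("scene")
# plate corners top, crop4 off (375,160): 
q=np.array([[95,455],[168,467],[152,557],[78,540]])/4+[374.5,159.5]
print(back(c,q,.064).round(4), back(c,[q.mean(0)],.064))
w=[[*sh(-.09-d*np.cos(.2),e),.05+d*np.sin(.2)+.003*.98] for d in(.05,.102) for e in(-.022,.022)]+[[*sh(-.09-.078*np.cos(.2),0),.0685]]
crop(c,"a.png",380,230,430,310,7,proj(c,w)); crop(s,"b.png",255,185,320,235,6,proj(s,w))
A=cv2.imread('pics/a.png');B=cv2.imread('pics/b.png');o=np.zeros((560,760,3),np.uint8);o[:,:350]=A;o[:300,360:750]=B;cv2.imwrite('pics/o18.png',o)
E
```

```text
22.3 1.0030191803538606 [0.4910546  0.24268611 0.21486863] [-0.40159299  0.39603972  0.37118432] [0.02776044 0.01162612 0.0102667 ]
press (np.float64(0.4487160836925521), np.float64(-0.21339155488524258)) (np.float64(0.44721789669373174), np.float64(-0.2129757901667853))
[[ 0.4797 -0.1972  0.064 ]
 [ 0.4715 -0.2401  0.064 ]
 [ 0.4192 -0.2287  0.064 ]
 [ 0.4302 -0.1854  0.064 ]] [[ 0.45011929 -0.21283928  0.064     ]]
```

View pics/o17.png

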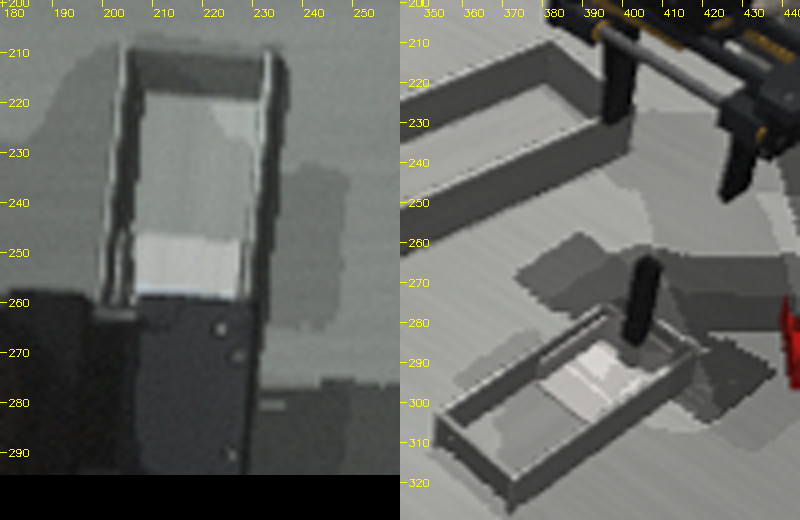

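View pics/o18.png

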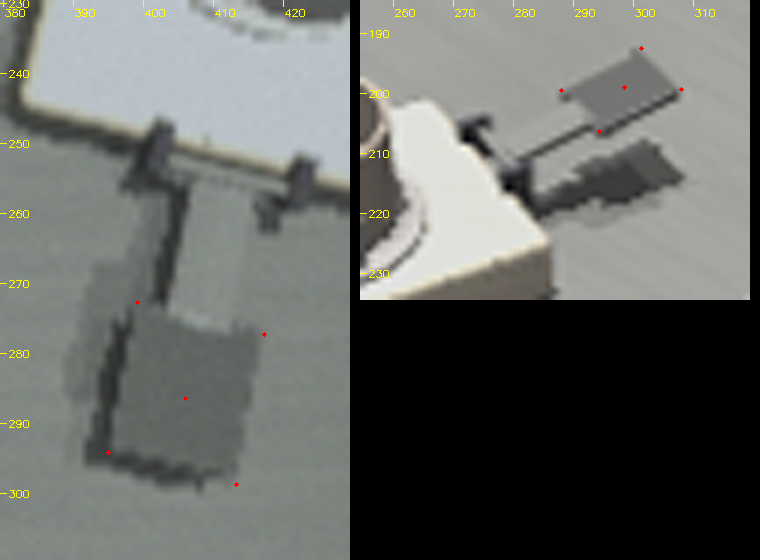

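Call:
carry_out([
  [[0,-1,0,0,0,0],[-0.2,-3.5,0,0,0,-0.02],[-0.5,-7.5,0,0,0,-0.05],[-1,-12,0,0,0,-0.08],[-1.5,-17,0,0,0,-0.11],[-2,-22,0,0,0,-0.14],[-2.5,-27,0,0,0,-0.174],[-3,-32,-1,0,0,-0.174],[-3.5,-37,-2,0,0,-0.174],[-4,-41,-4,0,0,-0.174],[-4.3,-44,-6,0,0,-0.174],[-4.4,-45.2,-8,0,0,-0.174],[-4.4,-45.6,-10,0,0,-0.174],[-4.4,-45.6,-11.5,0,0,-0.174],[-4.4,-45.6,-11.5,0,0,-0.174],[-4.4,-45.6,-11.5,0,0,-0.174]],
], fingers=255)

```text
time_s: 24.4
tcp_pos: [0.4465, -0.2141, 0.0993]
ee_rot: [[0.267, -0.001, -0.964], [0.964, 0.001, 0.267], [0.001, -1.0, 0.001]]
wrist_force: [0.5, 0.6, 1.0]
gripper_width: 0.007
```

```bash
cat > look3.py <<'E'
from h import *
import sys
s=cap("scene"); x=sense()
print(x['time_s'],x['gripper_width'].round(3),x['tcp_pos'].round(4),x['wrist_force'].round(1),x['moment'].round(2))
tip=x['tcp_pos']+.014*x['ee_rot'][:,1]; print("tip",tip)
w=[tip]
crop(s,sys.argv[1],250,160,340,235,8,proj(s,w) if len(sys.argv)>2 else None)
E
python3 look3.py o19.png 1
```

```text
Traceback (most recent call last):
  File "look3.py", line 4, in <module>
    print(x['time_s'],x['gripper_width'].round(3),x['tcp_pos'].round(4),x['wrist_force'].round(1),x['moment'].round(2))
                      ^^^^^^^^^^^^^^^^^^^^^^^^
AttributeError: 'float' object has no attribute 'round'
```

```bash
sed -i "s/x\['gripper_width'\].round(3)/x['gripper_width']/" look3.py; python3 look3.py o19.png 1
```

```text
24.5 0.008183737914135849 [ 0.447  -0.2138  0.0996] [-0.2  0.5 -0.8] [-0.03 -0.02  0.07]
tip [ 0.44703571 -0.21379246  0.0855869 ]
```

View pics/o19.png

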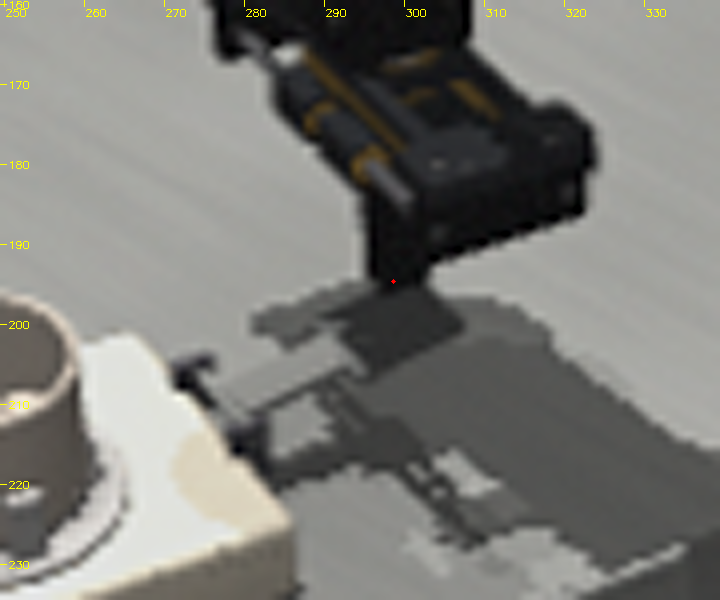

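Call:
carry_out([
  [[0,0,-0.6,0,0,0],[0,0,-1.2,0,0,0],[0,0,-1.7,0,0,0],[0,0,-2.1,0,0,0],[0,0,-2.4,0,0,0],[0,0,-2.7,0,0,0],[0,0,-3.0,0,0,0],[0,0,-3.0,0,0,0],[0,0,-3.0,0,0,0]],
])

```text
time_s: 25.62
tcp_pos: [0.4466, -0.2136, 0.0688]
ee_rot: [[0.267, -0.001, -0.964], [0.964, 0.001, 0.267], [0.001, -1.0, 0.002]]
wrist_force: [-2.4, 0.2, 4.4]
gripper_width: 0.006
```

```bash
python3 look3.py o20.png 1
```

```text
25.675 0.007980925836598091 [ 0.4467 -0.2136  0.0689] [-1.7  0.4  4.1] [0.17 0.7  0.02]
tip [ 0.44671961 -0.21356985  0.05488032]
```

View pics/o20.png

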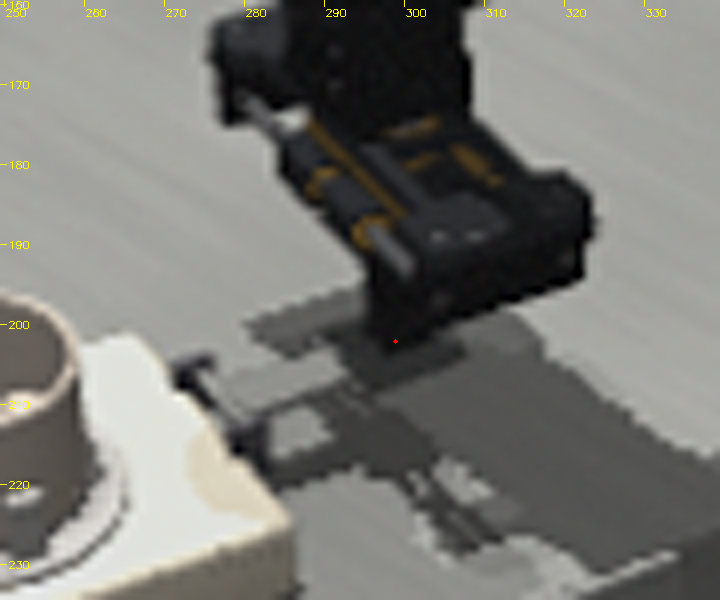

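Call:
carry_out([
  [[0,0,-0.2,0,0,0],[0,0,-0.35,0,0,0],[0,0,-0.49,0,0,0],[0,0,-0.49,0,0,0],[0,0,-0.49,0,0,0],[0,0,-0.49,0,0,0]],
])

```text
time_s: 26.42
tcp_pos: [0.4469, -0.2136, 0.064]
ee_rot: [[0.267, -0.001, -0.964], [0.964, 0.001, 0.267], [0.001, -1.0, 0.001]]
wrist_force: [-2.7, 0.4, 5.6]
gripper_width: 0.006
```

```bash
cat > pl.py <<'E'
from h import *
import sys
a=-.2707
def sh(x,y): return (.6091+np.cos(a)*x-np.sin(a)*y, -.2579+np.sin(a)*x+np.cos(a)*y)
s=cap("scene")
f=[]
for _ in range(6): f.append(sense()['wrist_force']); cap("scene")
x=sense(); print(x['time_s'],np.mean(f,0), (x['tcp_pos']+.014*x['ee_rot'][:,1]).round(4))
w=[]
for th in(.2,):
  t=.2-th
  w+=[[*sh(-.09-d*np.cos(t),e),.05+d*np.sin(t)] for d in(.05,.102) for e in(-.022,.022)]
crop(s,sys.argv[1],262,185,325,235,12,proj(s,w))
E
python3 pl.py o21.png; python3 -c "
import cv2;i=cv2.imread('pics/o21.png');print(i.shape)"
```

```text
26.775 [-3.03639549  0.34434097  5.77307723] [ 0.4469 -0.2136  0.05  ]
(600, 756, 3)
```

View pics/o21.png

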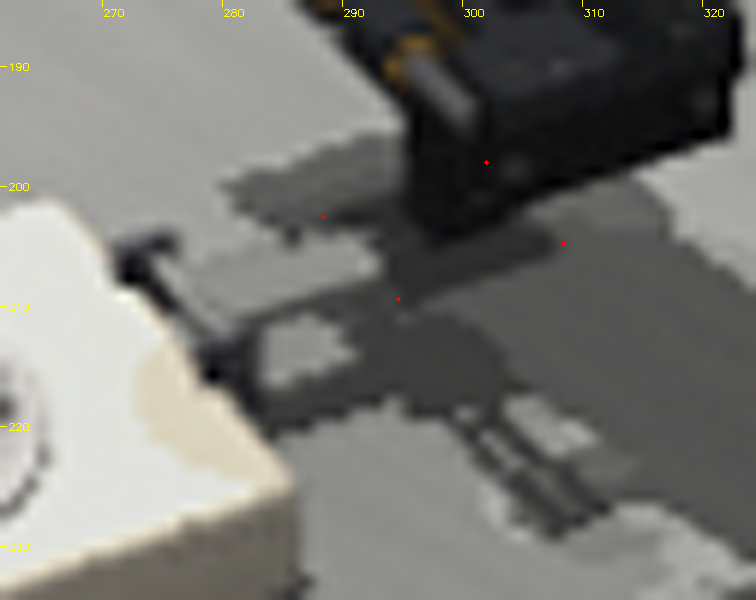

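```bash
python3 - <<'E'
from h import *
s=cap("scene");c=cap("top")
o=np.hstack([cv2.resize(s["image"],(400,300)),cv2.resize(c["image"],(400,300))])[:,:,::-1]
crop(s,"b.png",340,250,440,330,4);crop(c,"a.png",375,165,475,245,4)
cv2.imwrite("pics/o22.png",np.vstack([o,np.hstack([cv2.resize(cv2.imread("pics/b.png"),(400,300)),cv2.resize(cv2.imread("pics/a.png"),(400,300))])]))
E
```

```text
(no output)
```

View pics/o22.png

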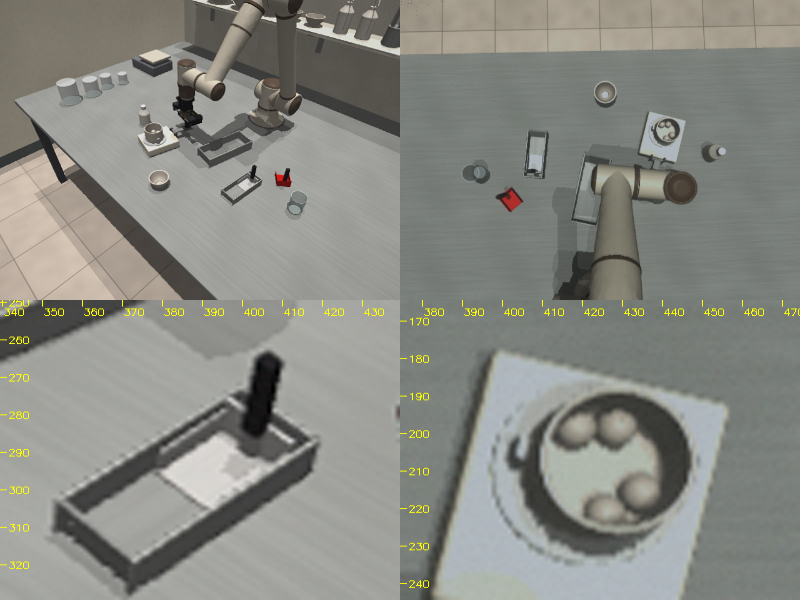

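The scoop stands upright in the tray, all four balls are in the jar, and the mortar, beaker and wash bottle are where they were. The paddle is held level, so I'm handing in.

```bash
python3 -c "
from station import ticket,sense
print(ticket.finish_job()); print(sense()['tcp_pos'],sense()['wrist_force'])"
```

```text
the job is handed in; nothing more can be done
None
the job is handed in; nothing more can be done
```

I scooped all four balls out of the tray, tipped them into the jar and stood the scoop back in the tray. I then pressed the paddle to level with the closed fingertips and handed in at about 27 s while still holding it.

- **Balls and scoop:** The last pictures show all four balls in the jar, none spilled, and the scoop standing flat in the tray. The gripper held only the scoop's grip and stayed well clear of the balls.
- **Bystanders:** The mortar, beaker and wash bottle look unmoved in the last pictures. I did not measure their positions.
- **Paddle:** The fingertips read 50.0 mm above the bench, which is the level height. The upward force averaged 5.8 N against about 6 N expected. The plate's visible corner matched the predicted level position to about half a pixel. There was also a steady sideways force of about 3 N at the fingertips.
- **Disagreements:** The two cameras differed by 2 to 5 mm on tray and jar positions, which was within the clearances. When I first tilted the scoop back, joint 6 stopped just inside its range limit, so the scoop reached about 19° instead of the 20° I commanded. The balls stayed in.

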